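# Set the key-brushing machine to speed five and start it

### The job

With a fingertip, push the lever of the rotary speed selector on the grey control box clockwise, click by click, until it rests at speed five (five clicks round from the off dot, on the fifth dash), and then press the small start button right down and let it come back up. Do not press start at any other speed, do not press the large stop button, and do not grasp or shift any of the lock parts and tools lying round the box.

Things in the scene. Friction and masses are not known exactly. Their poses are not given: they have to be found in the camera images.
- controller: Grey control box bolted to the bench, 200 (x) x 320 (y) x 70 mm high, flat level bare-metal top. Origin: centre of its underside. z up, x from the operator's (robot's) edge to the far edge, y to the operator's left. In its frame the selector axis is at x 0, y +60 mm, the start button at x -45, y -95, the stop button at x +48, y -95.
- selector_axis (a point): The selector's vertical axis at panel level (70 mm above the bench). Black scale painted round it at radius 76 to 91 mm, a mark every 30 degrees: a round dot for off at +120 degrees (counter-clockwise from the box's +x, seen from above), then clockwise 8 radial dashes, each longer than the last, speeds 1 to 8, at +90, +60, +30, 0, -30, -60, -90, -120. Speed 5 is at -30.
- selector_tip (a point): Middle of the outer end face of the black selector lever, 70 mm from the axis, 20 mm above the panel; its x points outwards along the lever. The lever: a bar 14 mm wide with upright sides, 6 to 34 mm above the panel, reaching on one side only from the hub (22 mm radius, same height) to 70 mm from the axis; white line on top near its tip.
- selector (a joint): Selector angle, rad, 0 at off, growing clockwise from above; the lever points (120 degrees minus it) counter-clockwise from the box's +x. Stops at 0 and 4.19. Clicks every 0.524 rad: speed n rests at 0.524 n (speed 5: 2.618). Starts at off, 1, 2 or 3. About 3 N near the tip pushes it out of a click; past half-way it jumps into the next by itself and stays.
- start_button (a joint): Travel of the start button, m: 0 up, 0.006 fully down. Spring return, about 4 N fully down.
- start_button_top (a point): Centre of the top face of the start button: the smaller (28 mm diameter) round black button, nearer the operator's edge, standing in a dark housing. It presses straight down.
- stop_button (a joint): Travel of the stop button, m: 0 up, 0.006 fully down. Leave it alone.
- stop_button_top (a point): Centre of the top face of the stop button: the larger (48 mm diameter) round black button, nearer the far edge, 93 mm from the start button.
- padlock_center (a point): Loose brass padlock lying on the bench left of the box, 75 x 45 x 24 mm; point 12 mm above the bench. Bystander.
- lock_cylinder_center (a point): Loose brass lock cylinder, 62 x 17 x 32 mm, on the bench in front of the box (robot side); point half-way up. Bystander.
- screwdriver_grip (a point): Loose screwdriver lying on the bench right of the box; point in the middle of its handle. Bystander.
- key_tray_in (a point): Black open tray, 120 x 90 x 35 mm, holding keys, on the bench beyond the right end of the box; point at the centre of its inner floor. Bystander.

How it is judged:
By the outcome, as a careful person would: the job done as asked, in the order asked, and still so for the second after the job is handed in, with the robot touching nothing.
It also fails if it takes over 58 s, if anything falls off the work surface, if the arm or the gripper's body presses on something with over 40 N, if the wrist force passes 120 N, or if a joint passes its speed limit or range.

### The arm

A 7-joint arm with a two-finger parallel gripper is mounted at the origin on the work surface. World frame = base frame: x ahead of the robot, y to its left, z up, the work surface at z = 0. Lengths are in m, angles in rad, forces in N, time in s.
With the tool pointing down it reaches from about 0.4 to 0.875 m from the base axis. Payload 19.3 kg.
Tool frame: the origin (TCP) lies between the finger pads; the fingertips stand 17 mm ahead of it and the grasp point (between the pads) lies 2 mm behind it; z points along the fingers, x is the direction in which the jaws open and shut, and the axes are right-handed (so a half turn about z gives the same grasp; the last joint's range is limited). The gripper opens to 85 mm and grips with 20 to 120 N. Pads are 22 mm wide; open, the fingers measure 114 mm over their backs; the gripper's body (76 mm by 85 mm) begins 54 mm behind the grasp point. The pads swing forward as they close: fully open they stand 13 mm farther back than shut.
Start: joints at [1.085, 0.521, -0.036, 1.599, 0.021, 1.021, -0.113], TCP at [0.252, -0.572, 0.248] pointing down, gripper open.
Joint ranges: [-2.91, 2.91], [-0.3, 2.13], [-1.5, 1.42], [0.17, 2.43], [-1.26, 4.41], [0.16, 1.93], [-2.52, 2.52]. Speed limits (rad/s): [1.89, 1.89, 2.39, 2.39, 3.01, 3.01, 3.01].

### API

Orientations are given as [roll, pitch, yaw] about the fixed x, y, z axes, in that order (R = Rz(yaw) Ry(pitch) Rx(roll)).
In Python, from workcell import bot gives the robot as it stands. The module is installed in compiled form; this text tells all that it offers.
- The arm moves only by the tool arm_command, never from a script. Its argument "targets" is a list of rows, each a list of 6 numbers: the shift along the tool's x, y, z in mm, then the turn, a rotation vector about the tool's x, y, z in degrees. In form: [[x, y, z, wx, wy, wz], ...]. A call has 1 to 8 rows; each row shifts and turns the pose as measured when the row begins, along the tool's axes as they then stand; what a row does not reach is not made up. A row lasts 1/10 s, in which the tool goes at most 50 mm and 8.59 degrees, less where a joint would pass 70% of its speed; a pose out of reach is approached as far as the arm can. A call is refused whole if a number of a shift passes 50 or a number of a turn 8.59, either way. A call with a gripper value outside its range is refused whole. "grip" is the opening in per cent of the stroke, from 0 (shut) to 100 (fully open), set as the call begins (left out, the last holds). The fingers move at their own pace and stop on an object; "grip_force" is the grip in N (left out, the last holds). Time passes only in rows, so rows that do not move let the fingers close. It gives the time, the measured TCP pose, the force and the opening at its end, in the units of the state.
- bot.observe(): the state, without advancing time (a new reading comes with each control period).
- bot.grab_frame(name): name is "scene" or "top" or "wrist"; returns a dict with "color" (400x640x3 uint8, red, green, blue), "depth" (400x640 float32, m along the optical axis (not along the pixel's ray), 0 where there is no reading), "fov_y" (degrees; the focal length in pixels is half the picture's height over the tangent of half this angle, whatever the lens; pixels are square), "cx", "cy" (the principal point, pixels), "R" (3x3) and "t" (3): a world point X has camera coordinates R X + t; the wrist camera has in their place "hand_eye" (4x4, takes a point from camera to tool coordinates, whose origin is the TCP and whose axes are the tool frame's). Camera axes: x right, y down, z forward; pixel columns grow to the right and rows downward; lengths in m; the calibration is good to about 2 mm. The wrist camera is an equidistant fisheye: a pixel r from the principal point sees the ray r / f radians off the axis. A picture is of the moment at which its call begins: read the wrist's pose just before it.
- bot.job_done(): hands the job in, once; it reports no verdict.
The state is a dict: "clock": time; "qpos": joint angles; "qd": joint speeds; "joint_efforts": joint torques, N m; "position": TCP position; "tool_rot": TCP orientation; "force": force on the tool from outside, world axes, zero at the start; "moment": the same for the moment, N m; "grip_width": finger opening in m.
Only numpy, scipy, OpenCV 4.12 (cv2) and the standard library are available. Lean on these libraries where they do the work, as an engineer would, in place of code of your own. Each camera call takes 0.05 s, during which the arm holds its last target. There are 200 camera calls.

## Working session

There is one attempt and no reset: what is moved stays moved. The work goes in short steps, Python scripts to look and compute and a tool call to move; the robot and the scene stay as the last step left them, time stands still between calls to the robot, and variables do not carry over. Pictures are saved under pics/ and viewed, about 8 in all and at most 12, crops included, and the job is handed in when it is done.

Besides the shell and the picture viewer there is one more tool, called after "Emit:" as a command line: name --pt "numbers of a row" for each row, then --argument value for the rest. arm_command: Moves the arm, as the interface text tells. Its arguments: {"type":"object","properties":{"targets":{"type":"array"},"grip":{"type":"number"},"grip_force":{"type":"number"}},"required":["targets"]}

```bash
mkdir -p pics
python3 - <<'E'
from workcell import bot
import cv2,pickle
s=bot.observe(); print(s)
for n in("top","scene"):
    f=bot.grab_frame(n); pickle.dump(f,open(n+'.pkl','wb'))
    cv2.imwrite(f'pics/{n}0.png',f['color'][:,:,::-1]); print(n,f['fov_y'],f['cx'],f['cy'],f['R'],f['t'])
E
```

```text
{'clock': 0.0, 'qpos': array([ 1.08482039,  0.521996  , -0.03631426,  1.59999136,  0.02122945,
        1.02109362, -0.1128095 ]), 'qd': array([-9.46929753e-04,  9.45775576e-05, -4.98430877e-04,  7.61154867e-04,
        5.55630349e-05,  8.43504871e-04, -9.54722834e-05]), 'joint_efforts': array([-4.71166531e-04, -9.27134156e+01,  1.97985157e+00, -3.69934201e+01,
        1.78230432e-02,  8.27598909e-03,  4.02804574e-06]), 'position': array([ 0.25226704, -0.57149039,  0.24774306]), 'tool_rot': array([ 3.14148283e+00,  1.09727286e-03, -1.15503622e+00]), 'force': array([1.07374093, 0.16963694, 0.14377267]), 'moment': array([-0.00927178, -0.02249529, -0.01306145]), 'grip_width': 0.08527843504219278}
top 52.23178437641594 317.57759860849495 199.9947872997007 [[ 0.00895535 -0.99995048  0.00434138]
 [-0.99473331 -0.00935177 -0.1020695 ]
 [ 0.10210504 -0.00340445 -0.9947678 ]] [-0.05044929  0.56257634  0.99722759]
scene 55.27495901998114 317.699900789656 197.57379233576623 [[ 0.80072709  0.59902322 -0.00270233]
 [ 0.4940512  -0.66294636 -0.56250826]
 [-0.33874701  0.44908051 -0.82678725]] [-0.41127082 -0.26211217  1.20314927]
```

View pics/top0.png

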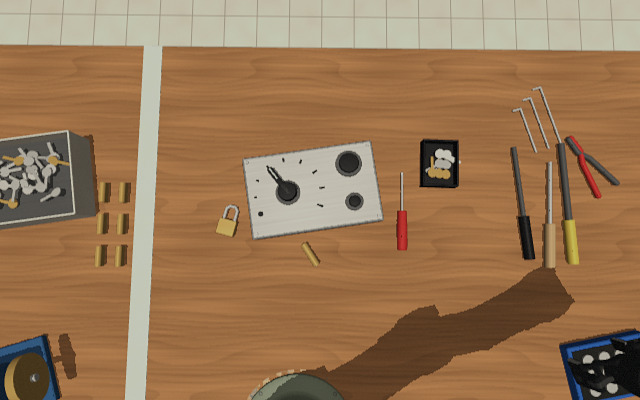

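View pics/scene0.png

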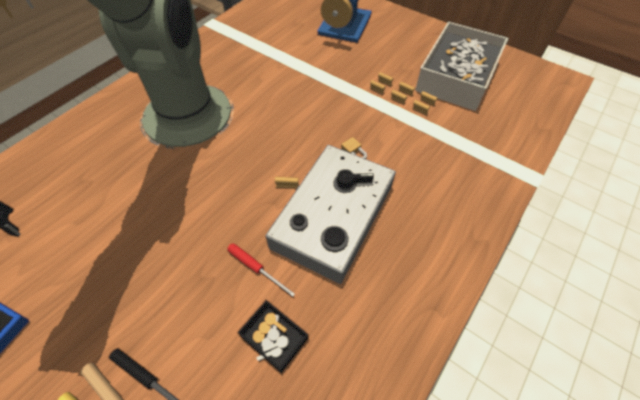

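```bash
cat > h.py <<'E'
import numpy as np,cv2
def ray2plane(f,uv,z):
    fl=200/np.tan(np.radians(f['fov_y']/2)); uv=np.atleast_2d(np.float64(uv))
    d=np.c_[(uv[:,0]-f['cx'])/fl,(uv[:,1]-f['cy'])/fl,np.ones(len(uv))]@f['R']
    c=-f['R'].T@f['t']; return c+d*((z-c[2])/d[:,2])[:,None]
E
python3 - <<'E'
import pickle; from h import *
f=pickle.load(open('top.pkl','rb')); im=f['color']
hsv=cv2.cvtColor(im,cv2.COLOR_RGB2HSV)
m=((hsv[...,1]<40)&(hsv[...,2]>120)).astype(np.uint8); m[:130]=0;m[260:]=0;m[:,:235]=0;m[:,395:]=0
cs,_=cv2.findContours(m,cv2.RETR_EXTERNAL,cv2.CHAIN_APPROX_NONE); c=max(cs,key=cv2.contourArea)
r=cv2.minAreaRect(c); b=cv2.boxPoints(r); print(r); P=ray2plane(f,b,.07); print(P.round(4), P.mean(0))
print([np.linalg.norm(P[i]-P[i-1]).round(4) for i in range(4)])
hull=np.zeros_like(m); cv2.fillPoly(hull,[np.int32(b)],1); hull=cv2.erode(hull,np.ones((5,5)))
g=cv2.cvtColor(im,cv2.COLOR_RGB2GRAY); d=((g<110)&(hull>0)).astype(np.uint8)
n,l,st,ce=cv2.connectedComponentsWithStats(d)
for i in range(1,n): print(st[i],ce[i].round(1),ray2plane(f,ce[i],.07).round(4))
cv2.imwrite('pics/crop.png',cv2.resize(im[130:250,230:395,::-1],None,fx=4.5,fy=4.5,interpolation=cv2.INTER_CUBIC))
E
```

```text
((312.24560546875, 189.15725708007812), (80.05915069580078, 131.2498016357422), 81.77328491210938)
[[ 0.6577  0.141   0.07  ]
 [ 0.7076 -0.176   0.07  ]
 [ 0.5134 -0.2026  0.07  ]
 [ 0.4657  0.1083  0.07  ]] [ 0.58607653 -0.03233576  0.07      ]
[np.float64(0.1948), np.float64(0.3209), np.float64(0.196), np.float64(0.3146)]
[335 151  27  26 525] [348.1 163.3] [[ 0.6493 -0.1186  0.07  ]]
[282 158   2   4   7] [282.6 159.3] [[0.6578 0.0411 0.07  ]]
[299 160   3   4   7] [300.1 161.3] [[ 0.6532 -0.0018  0.07  ]]
[266 166  34  39 578] [284.9 188.6] [[0.5858 0.0343 0.07  ]]
[312 170   5   4   8] [314.  171.4] [[ 0.6287 -0.0358  0.07  ]]
[256 180   3   2   4] [257.2 180.2] [[0.6055 0.1015 0.07  ]]
[319 187   6   2   8] [321.2 187.2] [[ 0.5899 -0.0538  0.07  ]]
[345 193  18  17 245] [353.9 201. ] [[ 0.5572 -0.1328  0.07  ]]
[254 197   3   1   3] [255. 197.] [[0.5646 0.106  0.07  ]]
[317 204   6   3   8] [320. 205.] [[ 0.5467 -0.0511  0.07  ]]
[258 212   5   4  18] [260.2 213.5] [[0.5249 0.0925 0.07  ]]
```

View pics/crop.png

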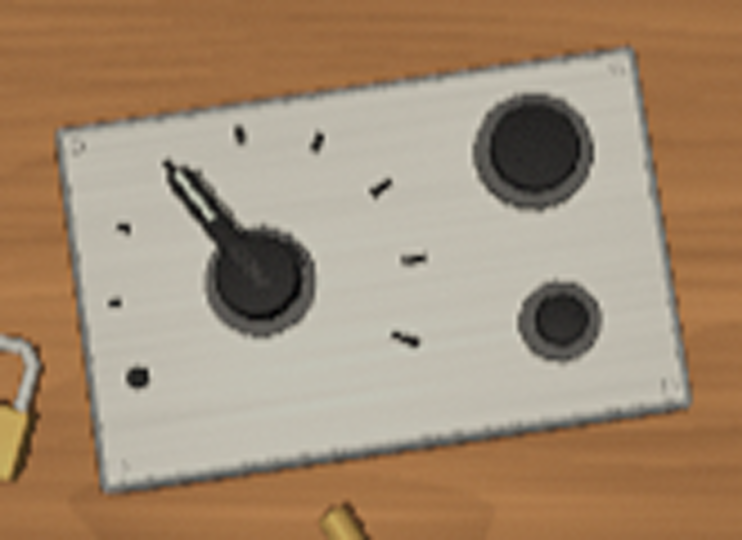

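Run:
```python
import numpy as np
from scipy.optimize import least_squares
P=np.array([[.5249,.0925],[.5646,.106],[.6055,.1015],[.6578,.0411],[.6532,-.0018],[.6287,-.0358],[.5899,-.0538],[.5467,-.0511]])
a=np.radians([120,90,60,0,-30,-60,-90,-120])
def r(p):
    d=P-p[:2]; e=np.arctan2(d[:,1],d[:,0])-a-p[2]; e=(e+np.pi)%(2*np.pi)-np.pi
    return e*.08
s=least_squares(r,[.58,.027,.14]); print(s.x,np.degrees(s.x[2]),(s.fun*1e3).round(1))
print(np.hypot(*(P-s.x[:2]).T))
ax=s.x[:2]
for yaw in (s.x[2],):
    c,sn=np.cos(yaw),np.sin(yaw);R=np.array([[c,-sn],[sn,c]])
    print('origin',ax-R@[0,.06],'start',ax+R@[-.045,-.155],'stop',ax+R@[.048,-.155])
b=np.array([.6493,-.1186])-[.5572,-.1328];print('btn yaw',np.degrees(np.arctan2(b[1],b[0])))
```

```text
[0.5770258  0.02794385 0.15645694] 8.964322464352557 [-0.1  0.1 -0.2  0.4 -0.4  0.1 -0.   0.1]
[0.08297346 0.079039   0.07887514 0.0818386  0.08177533 0.08205791
 0.08275144 0.08466158]
origin [ 0.58637496 -0.03132329] start [ 0.55672746 -0.13217479] stop [ 0.64859151 -0.11768358]
btn yaw 8.764860403202707
```

```bash
cat >> h.py <<'E'
from scipy.spatial.transform import Rotation as Ro
AX=np.array([.577,.028])
def lev(phi,off,r=.05):   # finger centre: r along a lever at world angle phi (deg), off to its ccw side
    p=np.radians(phi); return AX+r*np.array([np.cos(p),np.sin(p)])+off*np.array([-np.sin(p),np.cos(p)])
def rows(s,wps):
    """rows in tool axes from the state through waypoints (x,y,z,yaw deg), tool kept straight down"""
    p=s['position'];R=Ro.from_euler('xyz',s['tool_rot'])
    for w in wps:
        G=Ro.from_euler('xyz',[np.pi,0,np.radians(w[3])]); d=R.inv().apply(np.array(w[:3])-p)*1e3
        t=(R.inv()*G).as_rotvec(degrees=True); print([*d.round(0).astype(int).tolist(),*t.round(1).tolist()]); p=np.array(w[:3]);R=G
def line(s,goal,n):
    a=np.r_[s['position'],np.degrees(s['tool_rot'][2])]; rows(s,[a+(np.array(goal)-a)*(i+1)/n for i in range(n)])
E
python3 - <<'E'
from h import *; from workcell import bot
s=bot.observe(); g=lev(39,.040); print(g); line(s,[*g,.2,39],16)
E
```

```text
[0.59068448 0.09055186]
[-29, -36, 3, 0.0, 0.1, -6.6]
[-25, -39, 3, 0.0, 0.0, -6.6]
[-20, -42, 3, 0.0, 0.0, -6.6]
[-15, -44, 3, -0.0, 0.0, -6.6]
[-10, -45, 3, -0.0, 0.0, -6.6]
[-5, -46, 3, 0.0, 0.0, -6.6]
[0, -46, 3, 0.0, 0.0, -6.6]
[6, -46, 3, 0.0, 0.0, -6.6]
[11, -45, 3, 0.0, 0.0, -6.6]
[16, -44, 3, 0.0, 0.0, -6.6]
[21, -42, 3, -0.0, 0.0, -6.6]
[25, -39, 3, 0.0, 0.0, -6.6]
[30, -36, 3, 0.0, 0.0, -6.6]
[34, -32, 3, 0.0, 0.0, -6.6]
[37, -28, 3, 0.0, 0.0, -6.6]
[40, -24, 3, -0.0, 0.0, -6.6]
```

Emit:
arm_command --pt "-29 -36 3 0 0 -6.6" --pt "-25 -39 3 0 0 -6.6" --pt "-20 -42 3 0 0 -6.6" --pt "-15 -44 3 0 0 -6.6" --pt "-10 -45 3 0 0 -6.6" --pt "-5 -46 3 0 0 -6.6" --pt "0 -46 3 0 0 -6.6" --pt "6 -46 3 0 0 -6.6" --grip 0

```text
clock: 0.9
position: [0.4187, -0.233, 0.2208]
tool_rot: [3.14, 0.003, -0.209]
force: [1.4, -0.4, 0.5]
grip_width: 0.0001
```

Run:
```python
from h import *; from workcell import bot
s=bot.observe();print(s['clock'],s['position'],s['tool_rot'],s['qpos']); g=lev(39,.040); line(s,[*g,.2,39],10)
```

```text
0.9 [ 0.4186983  -0.23297667  0.22081659] [ 3.14042755  0.0032854  -0.2089794 ] [ 0.6750434   0.34717341 -0.36457008  1.98677502  0.16591488  0.83885264
  0.0096867 ]
[10, -35, 2, 0.1, 0.2, -5.1]
[13, -34, 2, 0.0, 0.0, -5.1]
[16, -33, 2, 0.0, 0.0, -5.1]
[19, -31, 2, 0.0, 0.0, -5.1]
[22, -29, 2, 0.0, 0.0, -5.1]
[24, -27, 2, 0.0, 0.0, -5.1]
[27, -25, 2, 0.0, 0.0, -5.1]
[29, -23, 2, -0.0, 0.0, -5.1]
[31, -20, 2, 0.0, 0.0, -5.1]
[32, -17, 2, 0.0, 0.0, -5.1]
```

Emit:
arm_command --pt "10 -35 2 0.1 0.2 -5.1" --pt "13 -34 2 0 0 -5.1" --pt "16 -33 2 0 0 -5.1" --pt "19 -31 2 0 0 -5.1" --pt "22 -29 2 0 0 -5.1" --pt "24 -27 2 0 0 -5.1" --pt "27 -25 2 0 0 -5.1" --pt "29 -23 2 0 0 -5.1"

```text
clock: 1.7
position: [0.5556, 0.0397, 0.2036]
tool_rot: [-3.14, 0.001, 0.536]
force: [0.9, -0.5, 1.0]
grip_width: -0.0002
```

Run:
```python
from h import *; from workcell import bot
s=bot.observe();print(s['clock'],s['position'],s['tool_rot'],s['qpos']); g=lev(39,.040); line(s,[*g,.2,39],3);
print();line(s,[*g,.14,39],5)
```

```text
1.7 [0.55560783 0.03969546 0.20360742] [-3.14048591e+00  5.46004332e-04  5.35849999e-01] [ 0.23801249  0.5203669  -0.57471499  1.80439113  0.34559946  0.91933278
  0.04674377]
[19, -9, 1, -0.1, 0.0, -2.8]
[19, -8, 1, 0.0, 0.0, -2.8]
[19, -7, 1, 0.0, 0.0, -2.8]

[11, -5, 13, -0.1, 0.0, -1.7]
[11, -5, 13, -0.0, 0.0, -1.7]
[12, -5, 13, 0.0, 0.0, -1.7]
[12, -4, 13, 0.0, 0.0, -1.7]
[12, -4, 13, 0.0, 0.0, -1.7]
```

Emit:
arm_command --pt "19 -9 1 -0.1 0 -2.8" --pt "19 -8 1 0 0 -2.8" --pt "19 -7 1 0 0 -2.8" --pt "0 0 20 0 0 0" --pt "0 0 20 0 0 0" --pt "0 0 20 0 0 0" --pt "0 0 0 0 0 0"

```text
clock: 2.4
position: [0.591, 0.1005, 0.1364]
tool_rot: [-3.138, 0.001, 0.7]
force: [0.0, -0.2, 0.1]
grip_width: -0.0
```

Run:
```python
from h import *; from workcell import bot
s=bot.observe();print(s['clock'],s['position'],s['tool_rot'])
w=bot.grab_frame('wrist');t=bot.grab_frame('top')
cv2.imwrite('pics/c1.png',np.hstack([cv2.resize(w['color'],(480,300)),cv2.resize(t['color'][130:250,230:395],None,fx=1.9,fy=2.5)])[:,:,::-1])
g=lev(39,.040); line(s,[*g,.102,39],3)
```

```text
2.4 [0.59103914 0.10051142 0.13643127] [-3.13813173e+00  5.84597707e-04  6.99890753e-01]
[-2, 3, 11, -0.2, 0.0, 0.4]
[-2, 2, 11, 0.0, -0.0, 0.4]
[-2, 2, 11, -0.0, -0.0, 0.4]
```

View pics/c1.png

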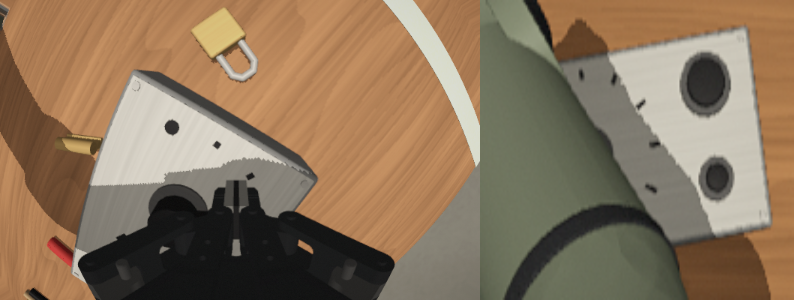

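Emit:
arm_command --pt "-2 3 11 0 0 0.4" --pt "-2 2 11 0 0 0.4" --pt "-2 2 11 0 0 0.4" --pt "0 0 0 0 0 0"

```text
clock: 2.9
position: [0.5932, 0.0904, 0.1056]
tool_rot: [-3.142, -0.005, 0.676]
force: [0.1, 0.2, -1.0]
grip_width: -0.0001
```

Run:
```python
from h import *; from workcell import bot
s=bot.observe();print(s['clock'],s['position'],s['tool_rot'],s['force'])
rows(s,[[*lev(39,.030),.102,39],[*lev(39,.022),.102,39]]+[[*lev(p,.018),.102,p] for p in (39,34,29,24,19,14)])
```

```text
2.9 [0.59323811 0.09041127 0.10562246] [-3.1415848  -0.00477576  0.6755188 ] [ 0.1470634   0.19186705 -1.04315664]
[-2, 8, 4, 0.0, -0.3, -0.3]
[0, 8, 0, 0.0, 0.0, 0.0]
[0, 4, 0, 0.0, 0.0, 0.0]
[1, 4, 0, -0.0, -0.0, 5.0]
[1, 4, 0, 0.0, -0.0, 5.0]
[1, 4, 0, -0.0, -0.0, 5.0]
[1, 4, 0, 0.0, -0.0, 5.0]
[1, 4, 0, 0.0, -0.0, 5.0]
```

Emit:
arm_command --pt "-2 8 3 0 -0.3 -0.3" --pt "0 8 0 0 0 0" --pt "0 4 0 0 0 0" --pt "1 4 0 0 0 5" --pt "1 4 0 0 0 5" --pt "1 4 0 0 0 5" --pt "1 4 0 0 0 5" --pt "0 0 0 0 0 0"

```text
clock: 3.7
position: [0.6185, 0.0609, 0.1034]
tool_rot: [-3.139, -0.001, 0.32]
force: [-0.1, -0.2, 0.1]
grip_width: -0.0002
```

```bash
cat >> h.py <<'E'
def where(s):
    d=s['position'][:2]-AX; r=np.hypot(*d); o=.018; print(s['clock'],s['position'].round(4),'yaw',np.degrees(s['tool_rot'][2]).round(1),'F',s['force'].round(1),
    'r',r.round(4),'lever angle if touching',np.degrees(np.arctan2(d[1],d[0])-np.arcsin(o/r)).round(1))
E
python3 - <<'E'
from h import *; from workcell import bot
s=bot.observe();where(s)
rows(s,[[*lev(p,.018),.102,p] for p in (14,9,4,-1,-5,-9)])
w=bot.grab_frame('scene')
cv2.imwrite('pics/c2.png',cv2.resize(w['color'][120:300,220:440],None,fx=3,fy=3)[:,:,::-1])
E
```

```text
3.7 [0.6185 0.0609 0.1034] yaw 18.3 F [-0.1 -0.2  0.1] r 0.053 lever angle if touching 18.5
[1, 4, 1, -0.2, -0.0, 4.3]
[1, 4, 0, -0.0, -0.0, 5.0]
[1, 4, 0, 0.0, -0.0, 5.0]
[1, 4, 0, 0.0, -0.0, 5.0]
[1, 4, 0, -0.0, -0.0, 4.0]
[1, 4, 0, -0.0, -0.0, 4.0]
```

View pics/c2.png

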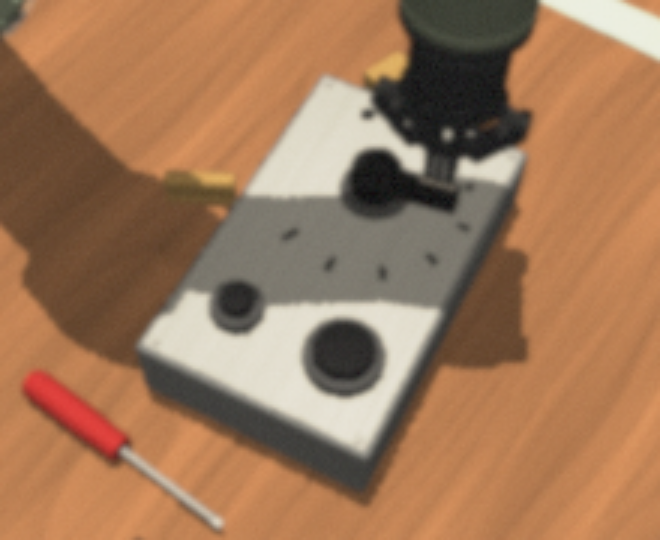

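Emit:
arm_command --pt "1 4 1 0 0 4.3" --pt "1 4 0 0 0 5" --pt "1 4 0 0 0 5" --pt "1 4 0 0 0 5" --pt "1 4 0 0 0 4" --pt "0 0 0 0 0 0"

```text
clock: 4.35
position: [0.627, 0.0448, 0.1032]
tool_rot: [-3.134, -0.001, -0.078]
force: [-0.6, 0.0, 0.3]
grip_width: -0.0001
```

Run:
```python
from h import *; from workcell import bot
s=bot.observe();where(s)
rows(s,[[*lev(p,.018),.102,p] for p in (-4,-7,-10,-13)])
w=bot.grab_frame('scene')
cv2.imwrite('pics/c3.png',cv2.resize(w['color'][150:240,310:420],None,fx=5,fy=5,interpolation=cv2.INTER_CUBIC)[:,:,::-1])
```

```text
4.35 [0.627  0.0448 0.1032] yaw -4.5 F [-0.6  0.   0.3] r 0.0527 lever angle if touching -1.4
[1, 2, 1, -0.4, -0.0, -0.5]
[1, 3, 0, 0.0, -0.0, 3.0]
[1, 3, 0, -0.0, -0.0, 3.0]
[1, 3, 0, 0.0, -0.0, 3.0]
```

View pics/c3.png

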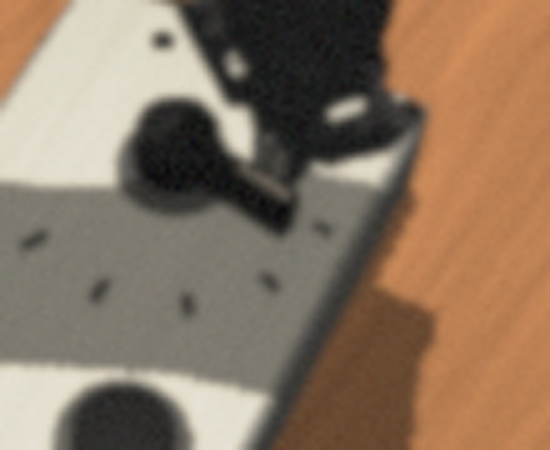

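Emit:
arm_command --pt "1 2 1 0 0 0" --pt "1 3 0 0 0 3" --pt "1 3 0 0 0 3" --pt "0 0 0 0 0 0"

```text
clock: 4.8
position: [0.6291, 0.0371, 0.102]
tool_rot: [-3.134, 0.0, -0.172]
force: [0.6, 0.3, 0.1]
grip_width: 0.0003
```

```bash
cat >> h.py <<'E'
def proj(f,X):
    fl=200/np.tan(np.radians(f['fov_y']/2)); c=f['R']@X+f['t']; return np.array([f['cx']+fl*c[0]/c[2],f['cy']+fl*c[1]/c[2]])
E
python3 - <<'E'
from h import *; from workcell import bot
s=bot.observe();where(s)
rows(s,[[*lev(p,.018),.102,p] for p in (-10,-13,-16)])
w=bot.grab_frame('scene')
im=cv2.resize(w['color'][150:240,310:420],None,fx=6,fy=6,interpolation=cv2.INTER_CUBIC)[:,:,::-1].copy()
for a,c in ((9,(0,255,0)),(-6,(255,255,0)),(-21,(0,0,255))):   # lever top end-centre if at 4, half-way, 5
    e=np.array([*(lev(a,0,.07)),.104]); q=(proj(w,e)-[310,150])*6; cv2.circle(im,tuple(int(v) for v in q),4,c,1)
cv2.imwrite('pics/c4.png',im)
E
```

```text
4.8 [0.6291 0.0371 0.102 ] yaw -9.8 F [0.6 0.3 0.1] r 0.0528 lever angle if touching -10.0
[0, 0, 0, -0.4, 0.0, 0.2]
[1, 3, 0, 0.0, -0.0, 3.0]
[1, 3, 0, 0.0, -0.0, 3.0]
```

View pics/c4.png

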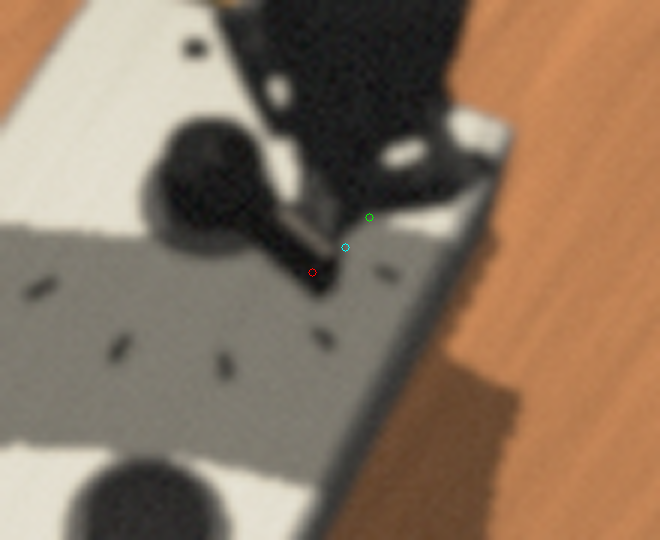

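Emit:
arm_command --pt "0 -8 0 0 0 0" --pt "0 -12 -5 0 0 0" --pt "0 -10 -30 0 0 0" --pt "0 -5 -40 0 0 0" --pt "-20 -20 -40 0 0 0" --pt "-40 0 -10 0 0 0" --pt "-40 0 0 0 0 0" --pt "0 0 0 0 0 0"

```text
clock: 5.65
position: [0.5359, 0.1183, 0.2338]
tool_rot: [-3.13, 0.001, -0.152]
force: [1.5, -0.5, 0.5]
grip_width: 0.0003
```

Run:
```python
from h import *; from workcell import bot
s=bot.observe();where(s)
w=bot.grab_frame('scene');t=bot.grab_frame('top')
im=cv2.resize(w['color'][150:250,300:410],None,fx=3.6,fy=4,interpolation=cv2.INTER_CUBIC)[:,:,::-1].copy()
for a,c in ((9,(0,255,0)),(-6,(255,255,0)),(-21,(0,0,255))):
    e=np.array([*(lev(a,0,.07)),.104]); q=(proj(w,e)-[300,150])*[3.6,4]; cv2.circle(im,tuple(int(v) for v in q),3,c,1)
im2=cv2.resize(t['color'][130:230,235:335],None,fx=4,fy=4,interpolation=cv2.INTER_CUBIC)[:,:,::-1]
cv2.imwrite('pics/c5.png',np.hstack([im,im2]))
```

```text
5.65 [0.5359 0.1183 0.2338] yaw -8.7 F [ 1.5 -0.5  0.5] r 0.0992 lever angle if touching 104.0
```

View pics/c5.png

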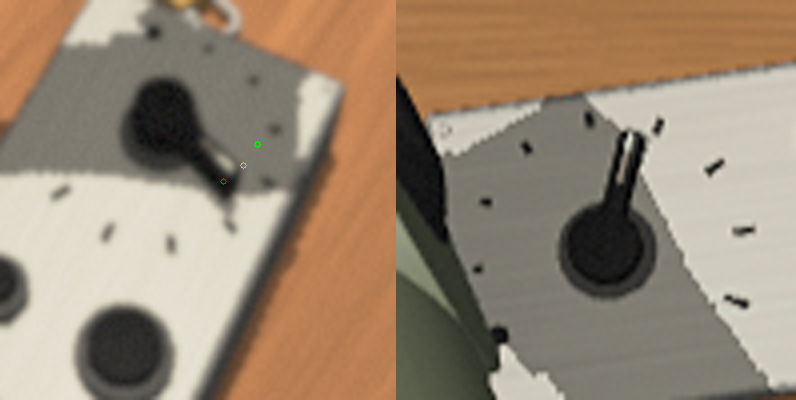

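Run:
```python
from h import *; from workcell import bot
t=bot.grab_frame('top'); 
for uv in ((294.5,163.75),(286.5,191.25)):
    p=ray2plane(t,uv,.104)[0]; d=p[:2]-AX; print(p.round(4),np.hypot(*d).round(4),np.degrees(np.arctan2(d[1],d[0])).round(1))
for a in (9,-6,-21): print(a,proj(t,np.array([*lev(a,0,.07),.104])))
s=bot.observe(); where(s)
```

```text
[0.6405 0.01   0.104 ] 0.066 -15.8
[0.5751 0.0277 0.104 ] 0.0019 -171.0
9 [282.22348974 161.24877216]
-6 [289.99421625 161.12360512]
-21 [297.52300025 162.98359745]
5.8 [0.54   0.1165 0.233 ] yaw -8.9 F [ 0.3 -0.3 -0.1] r 0.0959 lever angle if touching 101.9
```

Run:
```python
from h import *; from workcell import bot
t=bot.grab_frame('top'); g=cv2.cvtColor(t['color'],cv2.COLOR_RGB2GRAY)
yy,xx=np.mgrid[0:400,0:640]
P=ray2plane(t,np.c_[xx.ravel(),yy.ravel()],.104); d=P[:,:2]-AX; r=np.hypot(*d.T); a=np.degrees(np.arctan2(d[:,1],d[:,0])); v=g.ravel()
for lo,hi in((.034,.046),(.046,.058),(.058,.068)):
    k=(r>lo)&(r<hi)&(abs(a+6)<45)&(v<60); print(lo,k.sum(),'dark angle',a[k].mean().round(1),a[k].min().round(1),a[k].max().round(1))
print(g[160:172,284:304])
```

```text
0.034 26 dark angle -16.0 -26.7 -4.6
0.046 22 dark angle -14.9 -22.8 -6.3
0.058 16 dark angle -14.4 -21.2 -7.1
[[ 66 122 121 119 118 113 171 202 202 200 199 198 197 198 199 192  63  43
  199 198]
 [ 82 121 121 119 119 117 114 171 186 184 201 199 199 198 203 149  49  92
  202 200]
 [109 119 119 119 118 120 121  88 124 129 159 164 185 204 192  83  29 146
  203 201]
 [120 120 119 119 121 121 113  30  22 183  82  50 128 174 193 139  99 186
  202 200]
 [119 121 120 120 122 126  79  14  66 228 105  38  42 115 173 190 177 202
  199 198]
 [122 122 122 122 122 127  49  12 101 211  78  30   4 118 171 201 201 200
  198 199]
 [119 120 122 119 122 127  43   9 109 173  68  28   1 119 204 201 200 199
  199 200]
 [120 120 121 122 123 118  29   9 128 130  55  21  14 116 203 201 200 201
  201 200]
 [122 123 121 122 125  90  22  31 143  72  44  11  69 179 204 202 201 200
  202 201]
 [123 122 121 124 128  65  15  88 132  39  35   6  93 209 205 200 201 202
  202 202]
 [122 123 123 124 131  42  18 114 111  37  25   0 109 208 203 200 201 201
  201 200]
 [123 123 124 125 119  30   9 132  88  29   4  18 118 205 203 201 201 201
  201 201]]
```

Run:
```python
from h import *; from workcell import bot
import pickle
def m(t,c):
    g=cv2.cvtColor(t['color'],cv2.COLOR_RGB2GRAY); U=4
    g=cv2.resize(g,None,fx=U,fy=U,interpolation=cv2.INTER_CUBIC); yy,xx=np.mgrid[500:960,940:1360]
    P=ray2plane(t,np.c_[(xx.ravel()+.5)/U-.5,(yy.ravel()+.5)/U-.5],.104); d=P[:,:2]-AX; r=np.hypot(*d.T); a=np.degrees(np.arctan2(d[:,1],d[:,0])); v=g[500:960,940:1360].ravel()
    for lo,hi in((.034,.046),(.046,.058),(.058,.066)):
        k=(r>lo)&(r<hi)&(abs(a-c)<28)&(v<75); print(lo,k.sum(),a[k].mean().round(1),a[k].min().round(1),a[k].max().round(1))
m(pickle.load(open('top.pkl','rb')),39); print(); m(bot.grab_frame('top'),-15);
```

```text
0.034 312 37.8 26.3 48.7
0.046 281 38.0 29.4 46.9
0.058 191 38.3 31.2 45.0

0.034 449 -15.7 -28.8 -2.8
0.046 411 -15.2 -24.2 -5.4
0.058 257 -14.8 -22.4 -6.6
```

Run:
```python
from h import *; from workcell import bot
s=bot.observe();where(s)
a=[*lev(-15,.040),.13,-15]; line(s,a,5); print()
a0=np.r_[s['position'],0]
class D(dict):pass
s2=dict(position=np.array(a[:3]),tool_rot=np.array([np.pi,0,np.radians(-15)]))
rows(s2,[[*lev(-15,.040),.115,-15],[*lev(-15,.040),.102,-15],[*lev(-15,.030),.102,-15]])
```

```text
5.9 [0.5402 0.1159 0.2322] yaw -9.0 F [ 0.9 -0.2  0.4] r 0.0953 lever angle if touching 101.8
[21, 10, 20, -0.6, 0.1, 1.2]
[21, 9, 20, -0.0, -0.0, 1.2]
[21, 8, 20, 0.0, -0.0, 1.2]
[21, 8, 20, -0.0, -0.0, 1.2]
[22, 8, 20, 0.0, -0.0, 1.2]

[0, 0, 15, 0.0, 0.0, 0.0]
[0, 0, 13, 0.0, 0.0, 0.0]
[0, 10, 0, 0.0, 0.0, 0.0]
```

Emit:
arm_command --pt "21 10 20 -0.6 0 1.2" --pt "21 9 20 0 0 1.2" --pt "21 8 20 0 0 1.2" --pt "21 8 20 0 0 1.2" --pt "12 4 10 0 0 1.2" --pt "0 0 0 0 0 0"

```text
clock: 6.5
position: [0.6329, 0.0567, 0.136]
tool_rot: [3.141, 0.003, -0.267]
force: [-1.5, -0.8, 1.0]
grip_width: 0.0002
```

Run:
```python
from h import *; from workcell import bot
s=bot.observe();where(s)
rows(s,[[*lev(-15,.040),.115,-15],[*lev(-15,.040),.102,-15],[*lev(-15,.030),.102,-15],[*lev(-15,.024),.102,-15]])
```

```text
6.5 [0.6329 0.0567 0.136 ] yaw -15.3 F [-1.5 -0.8  1. ] r 0.0629 lever angle if touching 10.5
[3, 2, 21, 0.0, 0.2, -0.3]
[0, 0, 13, 0.0, 0.0, 0.0]
[0, 10, 0, 0.0, 0.0, 0.0]
[0, 6, 0, 0.0, 0.0, 0.0]
```

Emit:
arm_command --pt "2 -2 15 0 0 0" --pt "0 0 15 0 0 0" --pt "0 0 3 0 0 0" --pt "0 8 0 0 0 0" --pt "0 6 0 0 0 0" --pt "0 0 0 0 0 0"

```text
clock: 7.1
position: [0.6304, 0.046, 0.1022]
tool_rot: [-3.141, 0.003, -0.264]
force: [0.4, -0.2, 0.2]
grip_width: -0.0002
```

Run:
```python
from h import *; from workcell import bot
s=bot.observe();where(s)
rows(s,[[*lev(p,.018),.102,p] for p in (-13,-15,-17,-19,-20,-21)])
```

```text
7.1 [0.6304 0.046  0.1022] yaw -15.1 F [ 0.4 -0.2  0.2] r 0.0564 lever angle if touching -0.0
[2, 11, 0, -0.1, 0.2, -2.1]
[1, 2, 0, 0.0, -0.0, 2.0]
[1, 2, 0, 0.0, -0.0, 2.0]
[1, 2, 0, 0.0, -0.0, 2.0]
[0, 1, 0, 0.0, -0.0, 1.0]
[0, 1, 0, 0.0, -0.0, 1.0]
```

Emit:
arm_command --pt "1 5 0 0 0 0" --pt "1 5 0 0 0 0" --pt "0 3 0 0 0 0" --pt "0 2 0 0 0 2" --pt "0 2 0 0 0 2" --pt "0 0 0 0 0 0"

```text
clock: 7.7
position: [0.6284, 0.0272, 0.1037]
tool_rot: [-3.139, 0.0, -0.341]
force: [0.4, 1.6, -0.3]
grip_width: -0.0003
```

Run:
```python
from h import *; from workcell import bot
s=bot.observe();where(s)
rows(s,[[*lev(p,.018),.102,p] for p in (-17,-19,-20,-21)])
```

```text
7.7 [0.6284 0.0272 0.1037] yaw -19.5 F [ 0.4  1.6 -0.3] r 0.0514 lever angle if touching -21.4
[0, -4, 2, -0.1, 0.0, -2.5]
[1, 2, 0, 0.0, -0.0, 2.0]
[0, 1, 0, 0.0, -0.0, 1.0]
[0, 1, 0, 0.0, -0.0, 1.0]
```

Emit:
arm_command --pt "0 -8 0 0 0 0" --pt "0 -12 -5 0 0 0" --pt "0 -10 -30 0 0 0" --pt "0 -5 -40 0 0 0" --pt "-20 -20 -40 0 0 0" --pt "-40 0 -10 0 0 0" --pt "-40 0 0 0 0 0" --pt "0 0 0 0 0 0"

```text
clock: 8.5
position: [0.5508, 0.1242, 0.2354]
tool_rot: [-3.136, 0.002, -0.334]
force: [1.3, -0.5, 0.6]
grip_width: -0.0004
```

```bash
cat >> h.py <<'E'
def leverang(t,c):
    g=cv2.cvtColor(t['color'],cv2.COLOR_RGB2GRAY); U=4
    g=cv2.resize(g,None,fx=U,fy=U,interpolation=cv2.INTER_CUBIC); yy,xx=np.mgrid[500:960,940:1360]
    P=ray2plane(t,np.c_[(xx.ravel()+.5)/U-.5,(yy.ravel()+.5)/U-.5],.104); d=P[:,:2]-AX; r=np.hypot(*d.T); a=np.degrees(np.arctan2(d[:,1],d[:,0])); v=g[500:960,940:1360].ravel()
    for lo,hi in((.034,.046),(.046,.058),(.058,.066)):
        k=(r>lo)&(r<hi)&(abs(a-c)<28)&(v<75); print(lo,k.sum(),a[k].mean().round(1),a[k].min().round(1),a[k].max().round(1))
E
python3 - <<'E'
from h import *; from workcell import bot
s=bot.observe();where(s); t=bot.grab_frame('top'); leverang(t,-18); w=bot.grab_frame('scene')
im=cv2.resize(w['color'][150:250,300:410],None,fx=3.6,fy=4,interpolation=cv2.INTER_CUBIC)
im2=cv2.resize(t['color'][130:230,235:335],None,fx=4,fy=4,interpolation=cv2.INTER_CUBIC)
cv2.imwrite('pics/c6.png',np.hstack([im,im2])[:,:,::-1])
E
```

```text
8.5 [0.5508 0.1242 0.2354] yaw -19.1 F [ 1.3 -0.5  0.6] r 0.0997 lever angle if touching 94.8
0.034 455 -24.2 -37.5 -10.9
0.046 365 -24.1 -33.1 -13.6
0.058 218 -24.3 -30.7 -16.3
```

View pics/c6.png

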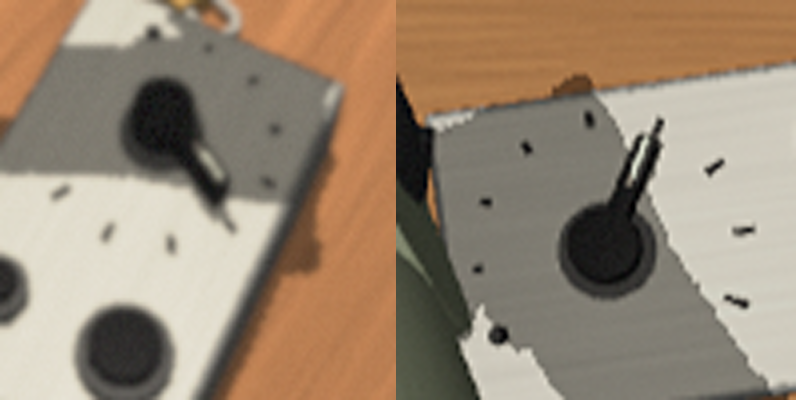

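Run:
```python
from h import *; from workcell import bot
t=bot.grab_frame('top'); fl=200/np.tan(np.radians(t['fov_y']/2)); D=t['depth']
yy,xx=np.mgrid[186:216,338:370]; z=D[186:216,338:370]
X=np.stack([(xx-t['cx'])/fl*z,(yy-t['cy'])/fl*z,z],-1)-t['t']; W=X@t['R']
print((W[::2,::2,2]*1e3).round(0).astype(int))
g=cv2.cvtColor(t['color'],cv2.COLOR_RGB2GRAY)[186:216,338:370]; print(g[::2,::2])
for th in (45,110):
    k=g<th; print(th,k.sum(),xx[k].mean(),yy[k].mean(),[ray2plane(t,(xx[k].mean(),yy[k].mean()),h).round(4) for h in (.07,.085)])
s=bot.observe(); where(s); print(s['qpos'])
```

```text
[[70 72 71 73 75 75 72 69 72 73 71 69 71 70 75 71]
 [72 69 71 74 75 74 73 74 70 71 70 75 73 75 74 71]
 [71 71 71 73 71 72 70 73 72 75 71 70 72 69 67 72]
 [72 70 75 70 71 75 72 82 83 82 71 75 72 72 71 72]
 [72 75 71 70 71 82 82 80 85 84 85 83 74 73 69 74]
 [72 74 72 74 74 82 83 94 93 90 93 84 80 71 73 73]
 [72 71 71 71 83 86 92 92 93 94 94 81 81 73 71 73]
 [72 72 70 67 82 82 94 92 94 92 92 92 84 74 70 71]
 [74 71 72 70 81 82 92 93 90 92 93 81 81 74 71 73]
 [72 70 71 70 80 83 87 91 92 94 93 84 82 75 72 71]
 [70 69 71 70 71 81 85 81 83 84 82 83 74 72 74 70]
 [71 70 73 70 72 72 85 86 82 84 78 73 72 73 72 71]
 [71 71 74 71 73 71 75 68 74 71 70 74 70 74 70 71]
 [71 72 71 73 72 72 71 70 74 72 73 72 72 73 74 71]
 [70 72 71 69 71 69 73 74 70 74 74 71 73 70 74 72]]
[[201 201 202 201 201 201 203 203 204 203 201 202 203 203 203 202]
 [204 204 204 203 202 202 202 203 204 202 204 203 203 202 201 200]
 [202 203 203 204 205 205 203 204 202 202 203 202 203 201 200 200]
 [203 204 203 204 202 203 192 171 171 172 189 201 199 199 199 200]
 [203 201 203 202 203 178  95  97  87  96  89 175 204 202 201 201]
[... 396 characters left out ...]
9 199]
 [202 203 204 203 206 140  85 101 102 101  91 172 204 201 201 202]
 [203 202 202 201 203 205 195 170 142 165 188 201 199 199 199 199]
 [203 203 204 202 202 202 201 202 203 202 202 203 203 203 202 202]
 [203 203 203 204 204 203 203 203 202 203 202 201 201 201 202 199]]
45 41 354.5121951219512 199.73170731707316 [array([[ 0.5603, -0.1343,  0.07  ]]), array([[ 0.5587, -0.1329,  0.085 ]])]
110 243 353.87654320987656 200.93415637860082 [array([[ 0.5573, -0.1328,  0.07  ]]), array([[ 0.5558, -0.1314,  0.085 ]])]
8.65 [0.5546 0.1213 0.2344] yaw -19.4 F [ 0.9  0.1 -0.6] r 0.0959 lever angle if touching 92.7
[-0.06658114  0.46232521 -0.34431461  1.75759667  0.18071297  0.95095111
 -0.82080963]
```

Run:
```python
from h import *; from workcell import bot
s=bot.observe(); line(s,[.5563,-.132,.16,-15],7)
```

```text
[12, 34, 10, -0.3, 0.1, -0.6]
[12, 34, 11, -0.0, 0.0, -0.6]
[11, 34, 11, 0.0, 0.0, -0.6]
[11, 34, 11, -0.0, 0.0, -0.6]
[11, 35, 11, 0.0, 0.0, -0.6]
[10, 35, 11, -0.0, 0.0, -0.6]
[10, 35, 11, 0.0, 0.0, -0.6]
```

Emit:
arm_command --pt "12 34 10 -0.3 0 -0.6" --pt "12 34 11 0 0 -0.6" --pt "11 34 11 0 0 -0.6" --pt "11 34 11 0 0 -0.6" --pt "11 35 11 0 0 -0.6" --pt "10 35 11 0 0 -0.6" --pt "6 20 0 0 0 0" --pt "0 0 0 0 0 0"

```text
clock: 9.45
position: [0.5613, -0.1276, 0.1628]
tool_rot: [-3.141, 0.004, -0.276]
force: [0.3, 0.4, 0.3]
grip_width: 0.0
```

Run:
```python
from h import *; from workcell import bot
s=bot.observe(); where(s); rows(s,[[.5563,-.132,.14,-15],[.5563,-.132,.125,-15],[.5563,-.132,.115,-15]])
leverang(bot.grab_frame('top'),-18)
```

```text
9.45 [ 0.5613 -0.1276  0.1628] yaw -15.8 F [0.3 0.4 0.3] r 0.1564 lever angle if touching -102.4
[-4, 6, 23, -0.0, 0.2, -0.8]
[0, 0, 15, 0.0, 0.0, 0.0]
[0, 0, 10, 0.0, 0.0, 0.0]
0.034 378 -25.5 -36.8 -12.4
0.046 350 -25.0 -33.5 -14.8
0.058 228 -24.2 -30.8 -16.2
```

Emit:
arm_command --pt "-4 5 15 0 0 0" --pt "0 0 15 0 0 0" --pt "0 0 12 0 0 0" --pt "0 0 0 0 0 0"

```text
clock: 9.9
position: [0.5579, -0.1275, 0.1179]
tool_rot: [-3.139, 0.004, -0.274]
force: [0.4, -0.6, 0.0]
grip_width: 0.0001
```

Run:
```python
from h import *; from workcell import bot
s=bot.observe(); where(s); rows(s,[[.5563,-.132,.110,-15]])
```

```text
9.9 [ 0.5579 -0.1275  0.1179] yaw -15.7 F [ 0.4 -0.6  0. ] r 0.1566 lever angle if touching -103.6
[0, 5, 8, -0.1, 0.2, -0.7]
```

Emit:
arm_command --pt "0 4 0 0 0 0" --pt "0 1 4 0 0 0" --pt "0 0 4 0 0 0" --pt "0 0 2 0 0 0" --pt "0 0 0 0 0 0"

```text
clock: 10.4
position: [0.5577, -0.1315, 0.1081]
tool_rot: [-3.139, 0.003, -0.272]
force: [-1.5, 0.6, 1.7]
grip_width: -0.0
```

Emit:
arm_command --pt "0 0 2 0 0 0" --pt "0 0 2 0 0 0" --pt "0 0 0 0 0 0"

```text
clock: 10.7
position: [0.5578, -0.1316, 0.1043]
tool_rot: [-3.139, 0.002, -0.272]
force: [-2.7, 0.8, 3.6]
grip_width: 0.0003
```

Emit:
arm_command --pt "0 0 2 0 0 0" --pt "0 0 1 0 0 0" --pt "0 0 0 0 0 0"

```text
clock: 11.0
position: [0.5579, -0.1316, 0.1031]
tool_rot: [-3.14, 0.001, -0.272]
force: [-3.2, 0.4, 3.7]
grip_width: 0.0002
```

Emit:
arm_command --pt "0 0 2 0 0 0" --pt "0 0 0 0 0 0"

```text
clock: 11.2
position: [0.558, -0.1316, 0.1031]
tool_rot: [-3.14, 0.001, -0.273]
force: [-5.2, 0.7, 6.5]
grip_width: -0.0002
```

Emit:
arm_command --pt "0 0 4 0 0 0" --pt "0 0 4 0 0 0" --pt "0 0 4 0 0 0"

```text
clock: 11.5
position: [0.5587, -0.1316, 0.1012]
tool_rot: [3.14, -0.004, -0.274]
force: [-34.7, 6.1, 97.4]
grip_width: 0.0006
```

Emit:
arm_command --pt "0 0 -10 0 0 0" --pt "0 0 -20 0 0 0" --pt "0 0 -30 0 0 0" --pt "0 0 -40 0 0 0" --pt "0 -40 -30 0 0 0" --pt "-40 0 0 0 0 0" --pt "-40 0 0 0 0 0" --pt "0 0 0 0 0 0"

```text
clock: 12.3
position: [0.4911, -0.0687, 0.2378]
tool_rot: [3.141, -0.008, -0.274]
force: [0.0, -0.2, -0.2]
grip_width: -0.0004
```

Run:
```python
from h import *; from workcell import bot
s=bot.observe();where(s); t=bot.grab_frame('top'); leverang(t,-18); w=bot.grab_frame('scene')
im=cv2.resize(w['color'][130:300,230:420],None,fx=2.1,fy=2.4,interpolation=cv2.INTER_CUBIC)[:400]
im2=cv2.resize(t['color'][130:250,230:390],None,fx=2.5,fy=im.shape[0]/120,interpolation=cv2.INTER_CUBIC)
cv2.imwrite('pics/c7.png',np.hstack([im,im2])[:,:,::-1])
D=t['depth'][198:204,351:357]; fl=200/np.tan(np.radians(t['fov_y']/2)); z=np.median(D)
print('start top z',((np.array([(353.5-t['cx'])/fl*z,(200.5-t['cy'])/fl*z,z])-t['t'])@t['R'])[2])
```

```text
12.3 [ 0.4911 -0.0687  0.2378] yaw -15.7 F [ 0.  -0.2 -0.2] r 0.1293 lever angle if touching -139.6
0.034 453 -27.8 -45.6 -12.4
0.046 357 -25.0 -33.5 -14.8
0.058 232 -24.1 -30.8 -16.0
start top z 0.5990126373801791
```

View pics/c7.png

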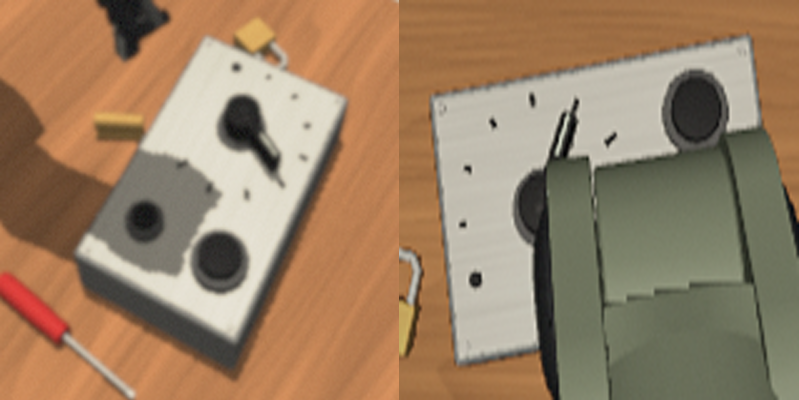

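```bash
python3 -c "
from workcell import bot
print(bot.job_done())"
```

```text
the job is handed in; nothing more can be done
None
```

I pushed the lever with the closed fingertips from speed 3 to speed 5. I then pressed start once, right down, let it come back up, backed the arm clear and handed in at about 12.4 s.

- **Lever at five:** after the first push it rested about 6° short of the fifth dash, so I nudged it on. In the last pictures its tip points at the fifth dash. The measured angle is about -24° against an expected -21°, with a known bias of about -1°. That leaves about 2° unexplained, well inside the ±15° click.
- **Start press:** the button bottomed at TCP height 0.103 m with about 4 to 6 N on it. I then pushed further than needed, and the wrist force peaked at a reported 97 N, below the 120 N limit but far more than the job called for.
- **Start released:** in the last scene picture the button looks up. My depth check of its height failed because the arm blocked the top camera, so that rests on the picture alone.
- **Everything else:** the stop button was never approached. The box and the padlock, lock cylinder and screwdriver look undisturbed in the last picture; the key tray was out of its frame, but the arm never went near it.

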